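# Start and run home the rotor tie-down screw of a microcentrifuge

### The job

Fasten the rotor of the open centrifuge: take the tie-down screw out of its grey block, lower it into the deep well in the middle of the rotor, feel for the start of the hidden thread under gentle pressure (turn back until it drops), then screw it in clockwise until its collar lies flat on the hub, and let go. The thread spoils easily: never force or overtighten it; leave the two vials and the small bottle where they are.

Things in the scene. Friction and masses are not known exactly. Their poses are not given: they have to be found in the camera images.
- screw: Steel tie-down screw, 116 mm, about 0.2 kg, upright and loose in the block's round hole, yaw random. Origin: centre of its foot; z up its axis. From the foot up: 21 mm pilot with three thread lugs (28 mm over them, 5 to 11 mm above the foot, each 50 degrees long), 17 mm neck, 28 mm guide (52 to 78 mm), collar, knob. Right-handed: clockwise from above screws it in.
- knob (a point): Point on the axis of the screw's round knurled knob (34 mm across, 84 to 116 mm above the foot), 106 mm above the foot and 22 mm above the collar's top: grip here from above, at any yaw. 28 mm above well_mouth when the screw is home. A grip of about 22 N carries and presses it; about 16 N still turns it home but slips when the screw is tight; much more overtightens.
- collar (a point): Centre of the underside of the screw's collar (52 mm across, 6 mm thick), 78 mm above the foot. At well_mouth when home: about 2.6 to 3.1 rad clockwise from the drop, pressing 12 to 14 N and following the lead. Turned without pressing, the lugs jam on the blunt starts. The thread has 1.7 mm play: once the collar is pressed down, some 0.4 rad more takes it up. 3 mm in, the thread self-holds.
- centrifuge: White microcentrifuge, 295 x 236 x 130 mm, fixed, its open lid leaning back on the far side (+x at yaw 0), up to 0.36 m high. Origin: on the rotor's axis at the worktop; z up. The aluminium rotor does not turn. The thread is spoilt when all contact forces between screw and centrifuge add up to over 40 N (screw home and released: about 25 N, from the lifter's spring).
- well_mouth (a point): Centre of the well's mouth in the flat top of the rotor hub (hub 56 mm across, top 128 mm above the worktop, 2 mm below the deck). The well is 30 mm wide, opened to 37 mm at the mouth by a 4.5 mm deep chamfer. When the screw is home its collar lies on this face and its foot is 78 mm below it.
- lifter_top (a point): Sprung lifter in the well, 18 mm across: its top when free, on the axis, 60 mm below well_mouth. It meets the screw's foot 18 mm above home and pushes up with 4 N there, rising evenly to 13.5 N at home; it lifts a screw that is not threaded.
- thread (a point): Middle of the hidden thread's entrance, on the axis, 62 mm below well_mouth: three blunt starts 120 degrees apart, lead 21 mm a turn, at an unknown angle. Pressed straight down (12 to 14 N in all, lifter included), the lugs land 8 to 16 mm above home. Turned back (anticlockwise) under pressure they climb, then drop some 6 mm off the starts, at most 2.1 rad on; 0.25 rad further they are clear.
- stand: Grey block 66 x 112 x 66 mm on a base plate 84 x 130 x 8 mm, fixed. Origin: centre of its underside. Its 31 mm hole is 22 mm from the middle on the -y side; the screw's foot stands on the hole's floor, 10 mm above the worktop, 56 mm below the block's top. A small T-handled key, 82 mm high, stands on the +y side.
- vial_a: Small amber vial with a black cap, 23 mm across, 48 mm high; origin at the centre of its base. To be left alone.
- vial_b: Small clear vial with a black cap, 23 mm across, 48 mm high; origin at the centre of its base. To be left alone.
- bottle: Small clear bottle with a light cap, 29 mm across, 75 mm high; origin at the centre of its base. To be left alone.
Mind the look-alikes: they are no part of the job. Leave any green look-alike of the screw alone.

How it is judged:
On the way, in this order (a step that is already met when the one before it is completed fails the run):
1. the screw stands in the well, its foot down at the lifter (z of screw in the frame of centrifuge below 0.071 m and horizontal distance between screw and well_mouth below 0.004 m), for 0.1 s.
2. the thread has taken and drawn the upright screw down past its start (z of screw in the frame of centrifuge below 0.056 m and angle between screw's own z axis and vertical below 0.06 rad), for 0.1 s.
At the end, for the whole second after the job is handed in: The screw stands upright in the rotor well (within 0.04 rad, 3 mm of the axis), at rest and released, screwed home: its foot under 51.5 mm above the centrifuge's underside, so the collar is within 1.5 mm of flat on the hub (50 mm = fully home) (z of screw in the frame of centrifuge below 0.0515 m and horizontal distance between screw and well_mouth below 0.003 m and angle between screw's own z axis and vertical below 0.04 rad and linear speed of screw below 0.02 m/s); the robot touches nothing.
It fails at once if the thread is forced (contact force between screw and centrifuge above 40 N).
It fails at once if a vial or the small bottle is pushed over 20 mm (distance of any of vial_a, vial_b, bottle from where it was at the start of the episode above 0.02 m).
It also fails if it takes over 72 s, if anything falls off the work surface, if the arm or the gripper's body presses on something with over 40 N, if the wrist force passes 120 N, or if a joint passes its speed limit or range.

### The arm

A 6-joint arm with a two-finger parallel gripper is mounted at the origin on the work surface; the furniture and walls round the work are solid. World frame = base frame: x ahead of the robot, y to its left, z up, the work surface at z = 0. Lengths are in m, angles in rad, forces in N, time in s.
With the tool pointing down it reaches from about 0.375 to 0.975 m from the base axis. Payload 3.8 kg.
Tool frame: the origin (TCP) lies midway between the tips of the shut fingers; the grasp point (between the pads) lies 19 mm behind it; z points along the fingers, y is the line along which they close (so a half turn about z gives the same grasp; the last joint's range is limited). The gripper opens to 85 mm and grips with 20 to 120 N. Pads are 22 mm wide; open, the fingers measure 114 mm over their backs; the gripper's body (76 mm by 85 mm) begins 54 mm behind the grasp point. The pads swing forward as they close: fully open they stand 13 mm farther back than shut.
Start: joints at [1.243, 0.264, 1.604, -0, 1.274, -0.037], TCP at [0.194, 0.647, 0.192] pointing down, gripper open.
Joint ranges: [-2.63, 2.63], [-0.94, 2.18], [0.31, 2.57], [-1.31, 4.45], [0, 2.66], [-2.55, 2.55]. Speed limits (rad/s): [2.57, 2.57, 3.14, 3.14, 3.14, 3.14].

### API

Orientations are given as a rotation vector (axis times angle).
In Python, from workcell import status, read_camera, workorder, masks_of gives the robot as it stands.
- The arm moves only by the tool drive_tool, never from a script. Its argument "rows" is a list of rows, each a list of 7 numbers: the turn, a rotation vector about the tool's x, y, z in degrees, then the shift along the tool's x, y, z in m, then the opening, from 0 (shut) to 1 (fully open). In form: [[ax, ay, az, tx, ty, tz, claw], ...]. A call has 1 to 8 rows; each row shifts and turns the commanded pose from where the row before left it, along the tool's axes as they then stand; what a row does not reach is not made up. A row lasts 1/12 s, in which the tool goes at most 41.7 mm and 7.16 degrees, less where a joint would pass 70% of its speed; a pose out of reach is approached as far as the arm can. A call is refused whole if a number of a shift passes 0.0417 or a number of a turn 7.16, either way. A call with a gripper value outside its range is refused whole. The fingers move at their own pace and stop on an object; "force" is the grip in N (left out, the last holds). Time passes only in rows, so rows that do not move let the fingers close. It gives the time, the measured TCP pose, the force, the opening and the grip force at its end, in the units of the state.
- status.read_state(): the state, without advancing time (a new reading comes with each control period).
- read_camera(name): name is "side" or "top" or "wrist"; returns a dict with "color" (420x560x3 uint8, red, green, blue), "intrinsics" (3x3 intrinsics, pixels), "world_from_camera" (4x4, takes a point from camera to world coordinates); the wrist camera has in their place "mount" (4x4, takes a point from camera to tool coordinates, whose origin is the TCP and whose axes are the flange's). Camera axes: x right, y up, looking along -z (the intrinsics and any distortion apply to the point x, -y, -z); pixel columns grow to the right and rows downward; lengths in m; the calibration is good to about 2 mm. The wrist camera is an equidistant fisheye: a pixel r from the principal point sees the ray r / f radians off the axis. A picture is of the moment at which its call begins: read the wrist's pose just before it. There is no depth.
- workorder.finish_job(): hands the job in; it is judged then, once.
Trained networks look in a picture, given as the dict that the camera call returned (one of the last four; its "shot" number tells which), for a name from the list of things; names that differ only in an ending like _2 or _b are one class to them, and where a whole thing is asked for, a point or a joint stands for the part that bears it (a point fixed in the world has none). Each returns a list of dicts, best first, with "score" (0 to 1); they miss things now and then, are a little off and sometimes report something else, mostly with a low value. They report only what shows in the picture. A call takes as long as a camera call. They do not tell look-alikes from the thing itself.
- masks_of(picture, name): "mask" (420x560 bool, what is visible of it) and "bbox" ([left, top, right, bottom] in pixels, round what is visible of it).
The state is a dict: "time": time; "q": joint angles; "joint_vel": joint speeds; "joint_torque": joint torques, N m; "tool_pos": TCP position; "tcp_rot": TCP orientation; "wrist_force": force on the tool from outside, world axes, zero at the start; "torque": the same for the moment, N m; "width": opening from 0.0 (shut) to 1.0 (fully open); "grip_force": force on a finger pad.
Only numpy, scipy, OpenCV 4.12 (cv2) and the standard library are available. Lean on these libraries where they do the work, as an engineer would, in place of code of your own. Each camera call takes 0.05 s, during which the arm holds its last target. There are 200 camera calls.

## Working session

There is one attempt and no reset: what is moved stays moved. The work goes in short steps, Python scripts to look and compute and a tool call to move; the robot and the scene stay as the last step left them, time stands still between calls to the robot, and variables do not carry over. Pictures are saved under pics/ and viewed, at most 10 in all, crops included, and the job is handed in when it is done.

Besides the shell and the picture viewer there is one more tool, called after "Call:" as a command line: name --pt "numbers of a row" for each row, then --argument value for the rest. drive_tool: Moves the arm, as the interface text tells. Its arguments: {"type":"object","properties":{"rows":{"type":"array"},"force":{"type":"number"}},"required":["rows"]}

```bash
ls; mkdir -p pics
cat > h.py <<'E'
import numpy as np,cv2
from workcell import status, read_camera, workorder, masks_of
def save(p,n): cv2.imwrite('pics/'+n,cv2.cvtColor(p['color'],cv2.COLOR_RGB2BGR))
E
python3 - <<'E'
from h import *
s=status.read_state();print(s)
a=read_camera('side');b=read_camera('top')
im=np.vstack([a['color'],b['color']]);
for p,n in((a,'side'),(b,'top')):
  print(n,p.keys(),p['intrinsics'],p['world_from_camera'])
  for k in('screw','centrifuge','stand','vial_a','bottle'):
    print(k,[(round(m['score'],2),m['bbox']) for m in masks_of(p,k)])
save(a,'side.png');save(b,'top.png')
E
```

```text
pics
{'time': 0.0, 'q': array([ 1.24312753e+00,  2.64784943e-01,  1.60539682e+00,  8.77330427e-06,
        1.27369773e+00, -3.69054900e-02]), 'joint_vel': array([ 0.00054931, -0.00047941,  0.00175946, -0.00033289, -0.00014176,
       -0.00210176]), 'joint_torque': array([ 2.09431499e-03, -5.15112233e+01, -3.67317581e+01,  9.82926440e-05,
        1.29420016e-02,  1.05218166e-05]), 'tool_pos': array([0.19324536, 0.64587725, 0.19032839]), 'tcp_rot': array([-0.45506521, -3.10803012,  0.00352978]), 'wrist_force': array([-0.69877864, -0.13918153, -0.13104601]), 'torque': array([-0.00216372,  0.01081471,  0.03449495]), 'grip_force': 0.0, 'width': 0.9982565645741615}
side dict_keys(['color', 'intrinsics', 'world_from_camera', 'shot']) [[400.04486705   0.         281.60700169]
 [  0.         400.04486705 216.60110014]
 [  0.           0.           1.        ]] [[-0.99977984 -0.02065238  0.003709    0.54117596]
 [ 0.01618025 -0.64626704  0.76293978  0.78822523]
 [-0.01335952  0.76283183  0.64645891  0.68517578]
 [ 0.          0.          0.          1.        ]]
screw [(0.93, [323.8, 239.7, 35
[... 318 characters left out ...]
ct_keys(['color', 'intrinsics', 'world_from_camera', 'shot']) [[441.71795444   0.         280.14095588]
 [  0.         441.71795444 210.36052361]
 [  0.           0.           1.        ]] [[-0.01652322  0.98595206 -0.16620926  0.36141152]
 [-0.99956961 -0.02031855 -0.02116012  0.10399306]
 [-0.02424     0.1657881   0.98586344  1.13618779]
 [ 0.          0.          0.          1.        ]]
screw [(0.81, [169.5, 245.3, 192.1, 267.2]), (0.68, [236.5, 243.8, 257.1, 270.3])]
centrifuge [(0.86, [339.0, 41.9, 464.9, 275.9])]
stand [(0.95, [210.8, 232.1, 270.0, 281.9])]
vial_a [(0.57, [272.0, 178.0, 284.8, 185.8]), (0.46, [257.3, 172.0, 268.5, 182.5])]
bottle [(0.59, [281.0, 246.6, 292.8, 257.2])]
```

Run:
```python
import cv2
a=cv2.imread('pics/side.png');b=cv2.imread('pics/top.png')
cv2.imwrite('pics/side2.png',cv2.resize(a[40:380,140:420],None,fx=1.76,fy=1.76,interpolation=3))
cv2.imwrite('pics/top2.png',cv2.resize(b[20:300,140:480],None,fx=2.1,fy=2.1,interpolation=3))
```

```text
(no output)
```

View pics/side2.png

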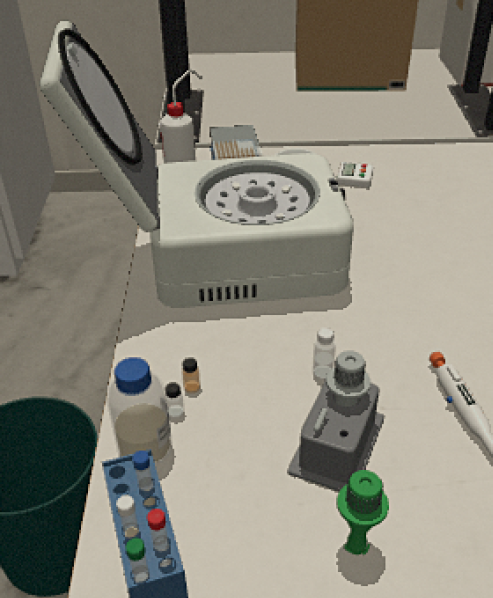

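View pics/top2.png

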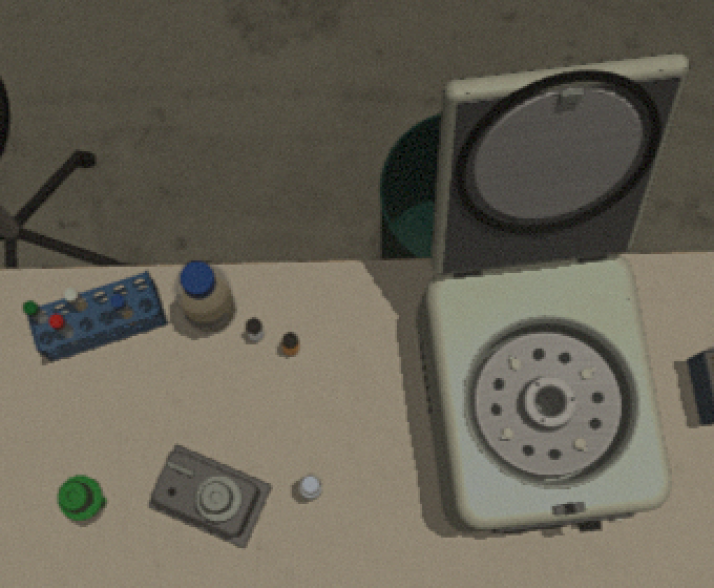

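The grey screw stands in the block: side picture (339,245), top picture (243,256). It could be confused with the green look-alike (side (345,320), top (180,256)), the T-key on the block, or the bottle's light cap (top (287,252)). I choose the grey one. The well is at side (286,148), top (402,211).

```bash
cat >> h.py <<'E'
from scipy.spatial.transform import Rotation as R
def ray(p,u,v):
    K=p['intrinsics'];T=p['world_from_camera']
    d=np.array([(u-K[0,2])/K[0,0],-(v-K[1,2])/K[1,1],-1]);d=T[:3,:3]@d
    return T[:3,3],d/np.linalg.norm(d)
def tri(rs):
    A=sum(np.eye(3)-np.outer(d,d) for o,d in rs);b=sum((np.eye(3)-np.outer(d,d))@o for o,d in rs)
    x=np.linalg.solve(A,b);return x,[np.linalg.norm(np.cross(x-o,d)) for o,d in rs]
def wray(p,s,u,v):
    K=p['intrinsics'];a=np.array([(u-K[0,2])/K[0,0],(v-K[1,2])/K[1,1]]);r=np.linalg.norm(a)
    c=np.array([a[0]/r*np.sin(r),-a[1]/r*np.sin(r),-np.cos(r)]);M=p['mount'];Rt=R.from_rotvec(s['tcp_rot']).as_matrix()
    return Rt@M[:3,3]+s['tool_pos'],Rt@M[:3,:3]@c
E
python3 - <<'E'
from h import *
a=read_camera('side');b=read_camera('top');w=read_camera('wrist')
for n,s,t in(('knobtop',(338.9,244.5),(243.3,256.2)),('well',(286.4,148),(401.9,211.4)),('green',(347,312),(179,256)),('bottlecap',(325,228),(287,252))):
    print(n,tri([ray(a,*s),ray(b,*t)]))
print(w['intrinsics'],w['mount'])
s=status.read_state();print(R.from_rotvec(s['tcp_rot']).as_matrix())
E
```

```text
knobtop (array([0.42590935, 0.21251591, 0.12117892]), [np.float64(0.0017276494052238512), np.float64(0.0017276494052239242)])
well (array([ 0.5216898 , -0.1536482 ,  0.12938379]), [np.float64(0.0012776903337877038), np.float64(0.0012776903337876168)])
green (array([0.42990734, 0.36493223, 0.10588955]), [np.float64(0.0019355238629739139), np.float64(0.001935523862974047)])
bottlecap (array([0.43914925, 0.11190076, 0.07532268]), [np.float64(0.00043711710526104906), np.float64(0.00043711710526124736)])
[[325.1922621    0.         280.13056245]
 [  0.         325.1922621  207.53094943]
 [  0.           0.           1.        ]] [[ 4.39920138e-04  9.45505407e-01  3.25606099e-01  8.32497392e-02]
 [ 9.99999900e-01 -3.89952215e-04 -2.18724916e-04 -6.61276732e-04]
 [-7.98347714e-05  3.25606162e-01 -9.45505484e-01 -1.83074869e-01]
 [ 0.00000000e+00  0.00000000e+00  0.00000000e+00  1.00000000e+00]]
[[-9.58010878e-01  2.86731854e-01  3.17866288e-05]
 [ 2.86731855e-01  9.58010876e-01  7.34762940e-05]
 [-9.38394212e-06  7.95053280e-05 -9.99999997e-01]]
```

Call:
drive_tool --pt "0 0 0 -0.029 -0.029 0 1" --pt "0 0 0 -0.029 -0.029 0 1" --pt "0 0 0 -0.029 -0.029 0 1" --pt "0 0 0 -0.029 -0.029 0 1" --pt "0 0 0 -0.029 -0.029 0 1" --pt "0 0 0 -0.029 -0.029 0 1" --force 22

```text
time: 1.25
tool_pos: [0.3108, 0.4284, 0.1918]
tcp_rot: [0.454, 3.108, 0.001]
wrist_force: [0.5, 0.4, 0.2]
width: 0.998
grip_force: 0.0
```

Call:
drive_tool --pt "0 0 0 -0.029 -0.029 0 1" --pt "0 0 0 -0.029 -0.029 0 1" --pt "0 0 0 -0.029 -0.029 0 1" --pt "0 0 0 -0.029 -0.029 0 1" --pt "0 0 0 -0.029 -0.029 0 1" --pt "0 0 0 -0.029 -0.029 0 1"

```text
time: 1.75
tool_pos: [0.4278, 0.2117, 0.1922]
tcp_rot: [0.455, 3.107, 0.001]
wrist_force: [1.0, 0.3, -0.5]
width: 1.0
grip_force: 0.0
```

Call:
drive_tool --pt "0 0 7.16 0 0 -0.0075 1" --pt "0 0 7.16 0 0 -0.0075 1" --pt "0 0 7.16 0 0 -0.0075 1" --pt "0 0 7.16 0 0 -0.0075 1" --pt "0 0 7.16 0 0 -0.0075 1" --pt "0 0 7.16 0 0 -0.0075 1" --pt "0 0 7.16 0 0 -0.0075 1" --pt "0 0 7.16 0 0 -0.0075 1"

```text
time: 2.42
tool_pos: [0.4271, 0.2134, 0.2522]
tcp_rot: [1.897, 2.504, 0.001]
wrist_force: [0.4, 0.7, -0.2]
width: 1.0
grip_force: 0.0
```

Call:
drive_tool --pt "0 0 7.16 0 0 0 1" --pt "0 0 7.16 0 0 0 1" --pt "0 0 7.16 0 0 0 1" --pt "0 0 7.16 0 0 0 1" --pt "0 0 7.16 0 0 0 1" --pt "0 0 7.16 0 0 0 1" --pt "0 0 7.16 0 0 0 1" --pt "0 0 0 0 0 0 1"

```text
time: 3.08
tool_pos: [0.4271, 0.2135, 0.2519]
tcp_rot: [-2.777, -1.469, -0.001]
wrist_force: [-0.1, -0.5, 0.1]
width: 0.999
grip_force: 0.0
```

```bash
cat > look.py <<'E'
from h import *
import sys,pickle
s=status.read_state();w=read_camera('wrist');save(w,sys.argv[1]+'.png')
print(s['time'],s['tool_pos'],R.from_rotvec(s['tcp_rot']).as_matrix().round(4).tolist(),s['q'].round(3),s['wrist_force'].round(2))
for k in sys.argv[2:]:
    print(k,[(round(m['score'],2),m['bbox']) for m in masks_of(w,k)])
pickle.dump((s,{k:w[k] for k in('intrinsics','mount')}),open('pics/'+sys.argv[1]+'.pkl','wb'))
E
python3 look.py w1 screw knob collar
```

```text
3.0833 [0.42714576 0.21350778 0.25187315] [[0.5626, 0.8267, 0.0003], [0.8267, -0.5626, 0.0002], [0.0003, 0.0002, -1.0]] [ 0.411 -0.151  1.93   0.     1.361  1.009] [-0.12 -0.47  0.06]
screw [(0.64, [256.7, 155.1, 303.3, 202.8]), (0.61, [172.6, 32.5, 219.3, 81.5])]
knob [(0.95, [253.7, 154.8, 302.2, 202.6]), (0.57, [180.3, 34.0, 223.3, 79.3])]
collar [(0.92, [251.2, 153.0, 298.9, 200.9]), (0.57, [173.8, 31.5, 220.4, 77.0])]
```

View pics/w1.png

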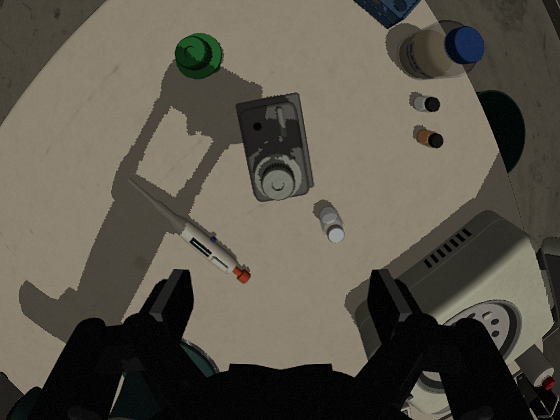

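The wrist view shows the grey screw in its block at (278,180), the green look-alike at (199,56) and the bottle at (335,233). The grey one stands in the block's hole. I'll take a second, lower view next.

Call:
drive_tool --pt "0 0 0 0 0 0.03 1" --pt "0 0 0 0 0 0.03 1" --pt "0 0 0 0 0 0 1" --pt "0 0 0 0 0 0 1"

```text
time: 3.62
tool_pos: [0.4255, 0.2128, 0.1901]
tcp_rot: [-2.773, -1.475, 0.007]
wrist_force: [0.9, -0.8, 1.0]
width: 0.999
grip_force: 0.0
```

```bash
python3 look.py w2 knob collar
python3 - <<'E'
import cv2,numpy as np
a=cv2.imread('pics/w1.png')[145:215,240:320];b=cv2.imread('pics/w2.png')[140:240,230:330]
f=lambda i:cv2.resize(cv2.convertScaleAbs(i,alpha=1.3),(400,400 if i is b else 350),interpolation=2)
c=np.zeros((400,800,3),np.uint8);c[:350,:400]=f(a);c[:,400:]=f(b);cv2.imwrite('pics/c1.png',c)
E
```

```text
3.6167 [0.42552324 0.21277108 0.19011064] [[0.5591, 0.8291, -0.0042], [0.8291, -0.5591, -0.0018], [-0.0039, -0.0025, -1.0]] [ 0.411 -0.115  2.013 -0.     1.249  1.005] [ 0.88 -0.8   1.  ]
knob [(0.87, [156.4, 21.7, 211.6, 70.3]), (0.84, [252.3, 163.3, 308.7, 221.8]), (0.22, [361.8, 223.4, 559.6, 420.0])]
collar [(0.96, [248.3, 161.2, 306.8, 218.5])]
```

View pics/c1.png

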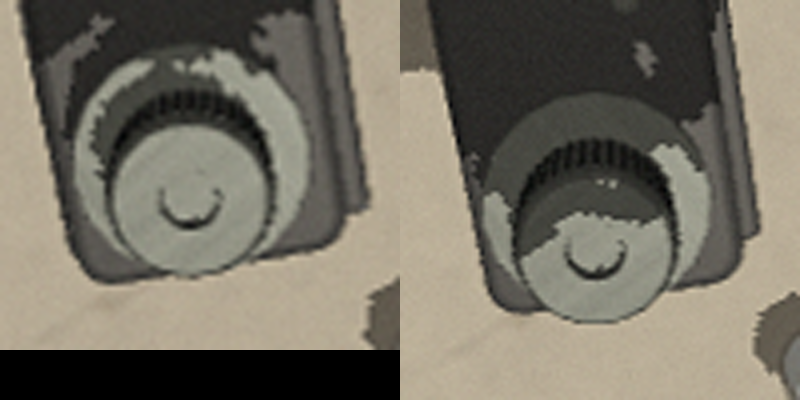

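The crop confirms the grey steel screw. Its knob-top centre is at (278.4,184.8) in w1 and (278.8,202.2) in w2.

Run:
```python
from h import *
import pickle
L=lambda n:pickle.load(open('pics/'+n+'.pkl','rb'))
(s1,p1),(s2,p2)=L('w1'),L('w2')
r=[wray(p1,s1,278.4,184.8),wray(p2,s2,278.8,202.2)]
print(tri(r))
for z in(.120,.126):
  for o,d in r: print(z,o+d*(z-o[2])/d[2])
s=status.read_state();print(s['tool_pos'],s['tcp_rot'])
```

```text
(array([0.42594016, 0.21354417, 0.12036992]), [np.float64(0.00023174154599790058), np.float64(0.00023174154599793186)])
0.12 [0.42607447 0.21333328 0.12      ]
0.12 [0.42567777 0.21357419 0.12      ]
0.126 [0.42700652 0.21464354 0.126     ]
0.126 [0.42682228 0.21519659 0.126     ]
[0.42847785 0.21406684 0.19383513] [2.77401373 1.47404974 0.0049314 ]
```

Call:
drive_tool --pt "0 0 0 0 0 0 1" --pt "0 0 0 0 0 0 1" --pt "0 0 0 0 0 0 1"

```text
time: 4.02
tool_pos: [0.4279, 0.2138, 0.1929]
tcp_rot: [2.774, 1.473, 0.003]
wrist_force: [0.0, -0.4, -0.4]
width: 1.002
grip_force: 0.0
```

Run:
```python
from h import *
import pickle
for i in range(3):
  s=status.read_state();print(s['tool_pos'],s['tcp_rot'],s['joint_vel'].round(3)); p=read_camera('wrist')
save(p,'w3.png');pickle.dump((s,{k:p[k] for k in('intrinsics','mount')}),open('pics/w3.pkl','wb'))
for k in('knob','collar'):print([(m['score'],m['bbox']) for m in masks_of(p,k)])
g=cv2.cvtColor(p['color'],cv2.COLOR_RGB2GRAY);h=cv2.imread('pics/w2.png',0)
print(cv2.phaseCorrelate(h[150:230,240:320].astype(float),g[150:230,240:320].astype(float)))
```

```text
[0.42787513 0.2138105  0.19292623] [2.77442629 1.47346306 0.00323516] [ 0.003  0.004  0.01  -0.001 -0.     0.001]
[0.42768285 0.21371013 0.19263362] [2.77446601e+00 1.47348795e+00 2.44987729e-03] [ 0.001  0.003  0.008 -0.    -0.002  0.001]
[0.42747969 0.21363429 0.19233433] [2.77449150e+00 1.47351253e+00 1.66983770e-03] [ 0.001  0.004  0.006 -0.001 -0.003  0.002]
[(0.86, [250.5, 165.3, 304.1, 225.0]), (0.81, [157.1, 22.5, 210.6, 72.4])]
[(0.78, [152.6, 20.3, 209.4, 72.0]), (0.74, [248.7, 163.9, 304.5, 221.6])]
((-1.472557879285553, 1.037722770874261), 0.933425276831219)
```

Run:
```python
from h import *
import pickle
L=lambda n:pickle.load(open('pics/'+n+'.pkl','rb'))
(s1,p1),(s3,p3)=L('w1'),L('w3')
r=[wray(p1,s1,278.4,184.8),wray(p3,s3,277.5,203.2)]
print(tri(r))
o,d=r[1]
for z in(.122,.126): print(o+d*(z-o[2])/d[2])
# where the knob top falls relative to the tool (m) if at z .126
Rt=R.from_rotvec(s3['tcp_rot']).as_matrix();print(Rt.T@(o+d*(.124-o[2])/d[2]-s3['tool_pos']))
```

```text
(array([0.42464631, 0.21150652, 0.1113546 ]), [np.float64(0.00010486101235395394), np.float64(0.00010486101235414142)])
[0.42659395 0.21442046 0.122     ]
[0.42735777 0.21549237 0.126     ]
[ 0.00075194 -0.00119724  0.06833435]
```

Call:
drive_tool --pt "0 0 0 0.001 -0.001 0.02 1" --pt "0 0 0 0 0 0.02 1" --pt "0 0 0 0 0 0.02 1" --pt "0 0 0 0 0 0.015 1" --pt "0 0 0 0 0 0.01 1" --pt "0 0 0 0 0 0.01 1" --pt "0 0 0 0 0 0 1" --pt "0 0 0 0 0 0 1"

```text
time: 4.93
tool_pos: [0.4268, 0.2149, 0.0966]
tcp_rot: [-2.775, -1.473, 0.001]
wrist_force: [0.6, -0.2, 0.4]
width: 0.996
grip_force: 0.0
```

Call:
drive_tool --pt "0 0 0 0 0 0 0.7" --pt "0 0 0 0 0 0 0.5" --pt "0 0 0 0 0 0 0.3" --pt "0 0 0 0 0 0 0.2" --pt "0 0 0 0 0 0 0.2" --pt "0 0 0 0 0 0 0.2" --force 22

```text
time: 5.43
tool_pos: [0.427, 0.2149, 0.097]
tcp_rot: [2.775, 1.473, 0.001]
wrist_force: [0.1, 0.2, 0.8]
width: 0.202
grip_force: 0.0
```

```bash
python3 look.py w4 knob
python3 - <<'E'
from h import *
a=read_camera('side');b=read_camera('top')
c=np.hstack([cv2.resize(a['color'][190:300,270:400],(390,330)),cv2.resize(b['color'][190:300,180:310],(390,330))])
w=cv2.imread('pics/w4.png')[120:340,120:440]
c=cv2.cvtColor(c,cv2.COLOR_RGB2BGR);w=cv2.resize(w,(780,270)) if 0 else w
o=np.zeros((560,780,3),np.uint8);o[:330]=c;o[335:555,:320]=w;cv2.imwrite('pics/c2.png',o)
E
```

```text
5.4333 [0.42704998 0.21494032 0.09698197] [[0.5601, 0.8284, 0.0005], [0.8284, -0.5601, 0.0002], [0.0005, 0.0003, -1.0]] [ 0.414 -0.03   2.114 -0.     1.057  1.009] [0.08 0.23 0.8 ]
knob [(0.96, [97.5, 1.5, 189.6, 65.0]), (0.75, [239.1, 198.3, 314.9, 285.6])]
```

View pics/c2.png

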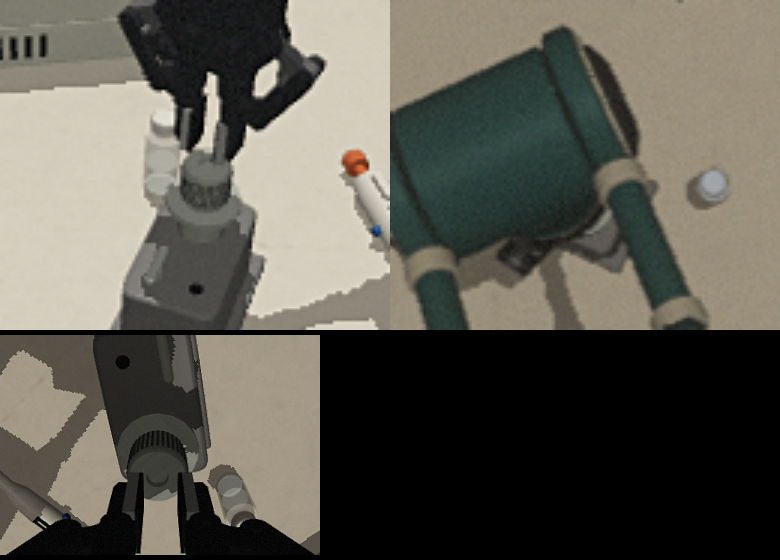

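Run:
```python
from h import *
import pickle
s,p=pickle.load(open('pics/w4.pkl','rb'))
def proj(t):
    M=p['mount'];c=M[:3,:3].T@(np.array(t)-M[:3,3]);c=np.array([c[0],-c[1],-c[2]]);n=np.hypot(c[0],c[1]);th=np.arctan2(n,c[2])
    return p['intrinsics'][:2,:2]@(c[:2]/n*th)+p['intrinsics'][:2,2]
print('tcp',proj((0,0,0)),proj((0,.0085,0)),proj((0,-.0085,0)),proj((0,0,-.019)), 'knobtop expected', proj((0,0,-.029)))
for y in (261,263): 
  o,d=wray(p,s,277,y)
  for z in(.11,.12,.126): print(y,z,o+d*(z-o[2])/d[2])
a=read_camera('side')
def ps(p,X):
    T=p['world_from_camera'];c=T[:3,:3].T@(np.array(X)-T[:3,3]);K=p['intrinsics'];return K[0,0]*c[0]/-c[2]+K[0,2],K[1,1]*c[1]/c[2]+K[1,2]
print(ps(a,s['tool_pos']),ps(a,(.427,.215,.126)))
```

```text
tcp [278.56407311 239.01450991] [292.31116034 239.00752651] [264.82274308 238.98406917] [278.40397557 252.96673148] knobtop expected [278.30797693 261.39548261]
261 0.11 [0.42160413 0.20845875 0.11      ]
261 0.12 [0.4247237  0.21288143 0.12      ]
261 0.126 [0.42659544 0.21553504 0.126     ]
263 0.11 [0.42083992 0.20733739 0.11      ]
263 0.12 [0.42400442 0.21182599 0.12      ]
263 0.126 [0.42590312 0.21451916 0.126     ]
(np.float64(336.7116130938266), np.float64(253.68905872974418)) (np.float64(337.83954826103326), np.float64(243.50078697812384))
```

Run:
```python
from h import *
a=read_camera('side')
w=cv2.imread('pics/w4.png')[225:305,235:325]
c=cv2.cvtColor(cv2.resize(a['color'][205:275,305:375],(400,400),interpolation=2),cv2.COLOR_RGB2BGR)
w=cv2.convertScaleAbs(cv2.resize(w,(400,356),interpolation=2),alpha=1.8)
o=np.zeros((400,800,3),np.uint8);o[:,:400]=c;o[:356,400:]=w;cv2.imwrite('pics/c3.png',o)
```

```text
(no output)
```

View pics/c3.png

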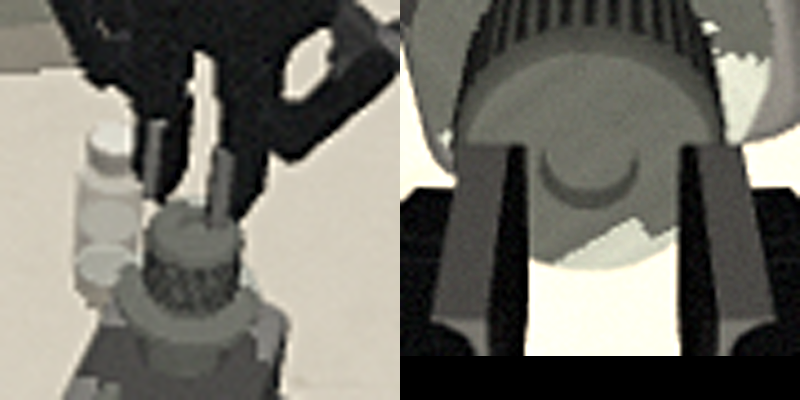

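The fingers closed about 40 mm above where the reported TCP puts them: the tips hover over the knob in both views. So I calibrate the tip from these pictures (tip at about tool z -0.043). Next I reopen, go lower under force watch, and close again.

Call:
drive_tool --pt "0 0 0 0 0 0 1" --pt "0 0 0 0 0 0 1" --pt "0 0 0 0 0 0 1" --pt "0 0 0 0 0 0 1" --pt "0 0 0 0 0 0 1" --pt "0 0 0 0 0 0.01 1" --pt "0 0 0 0 0 0.01 1" --pt "0 0 0 0 0 0 1"

```text
time: 6.4
tool_pos: [0.4247, 0.2139, 0.0738]
tcp_rot: [-2.774, -1.473, 0.007]
wrist_force: [-0.9, 0.2, -1.2]
width: 0.998
grip_force: 0.0
```

Call:
drive_tool --pt "0 0 0 0 0 0.006 1" --pt "0 0 0 0 0 0.006 1" --pt "0 0 0 0 0 0.003 1" --pt "0 0 0 0 0 0 1" --pt "0 0 0 0 0 0 1"

```text
time: 6.82
tool_pos: [0.4267, 0.2148, 0.0614]
tcp_rot: [-2.775, -1.473, 0.001]
wrist_force: [-0.2, -0.9, 0.0]
width: 0.997
grip_force: 0.0
```

Call:
drive_tool --pt "0 0 0 0 0 0 0.7" --pt "0 0 0 0 0 0 0.5" --pt "0 0 0 0 0 0 0.3" --pt "0 0 0 0 0 0 0.2" --pt "0 0 0 0 0 0 0.2"

```text
time: 7.23
tool_pos: [0.427, 0.2151, 0.0621]
tcp_rot: [-2.775, -1.473, -0.001]
wrist_force: [-0.2, 0.9, 0.9]
width: 0.391
grip_force: 22.8
```

```bash
python3 look.py w5
python3 - <<'E'
from h import *
a=read_camera('side')
w=cv2.imread('pics/w5.png')[215:325,225:335]
c=cv2.cvtColor(cv2.resize(a['color'][205:275,305:375],(400,400),interpolation=2),cv2.COLOR_RGB2BGR)
w=cv2.convertScaleAbs(cv2.resize(w,(400,400),interpolation=2),alpha=1.8)
cv2.imwrite('pics/c4.png',np.hstack([c,w]))
E
```

```text
7.2333 [0.42701599 0.21508547 0.06206429] [[0.5602, 0.8283, 0.0003], [0.8283, -0.5602, 0.0004], [0.0005, -0.0, -1.0]] [0.414 0.013 2.144 0.    0.984 1.009] [-0.21  0.95  0.89]
```

View pics/c4.png

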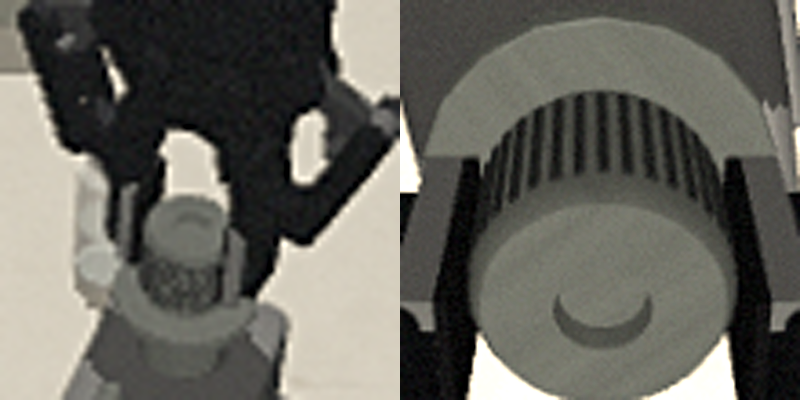

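Gripped: 22.8 N, 33 mm, tips just over the collar. Lift and carry to a view spot short of the well.

Call:
drive_tool --pt "0 0 0 0 0 -0.01 0.2" --pt "0 0 0 0 0 -0.02 0.2" --pt "0 0 0 0 0 -0.025 0.2" --pt "0 0 0 0 0 -0.025 0.2" --pt "0 0 0 0 0 -0.025 0.2" --pt "0 0 0 0 0 -0.025 0.2" --pt "0 0 0 0 0 -0.02 0.2" --pt "0 0 0 0 0 -0.01 0.2"

```text
time: 8.0
tool_pos: [0.4283, 0.2154, 0.2254]
tcp_rot: [2.774, 1.473, 0.008]
wrist_force: [0.2, 0.6, -1.5]
width: 0.394
grip_force: 22.6
```

Call:
drive_tool --pt "0 0 0 -0.014 0.012 0 0.2" --pt "0 0 0 -0.027 0.024 0 0.2" --pt "0 0 0 -0.027 0.024 0 0.2" --pt "0 0 0 -0.027 0.024 0 0.2" --pt "0 0 0 -0.027 0.024 0 0.2" --pt "0 0 0 -0.027 0.024 0 0.2" --pt "0 0 0 -0.027 0.024 0 0.2" --pt "0 0 0 -0.027 0.024 0 0.2"

```text
time: 8.67
tool_pos: [0.4615, -0.0558, 0.2211]
tcp_rot: [-2.774, -1.473, 0.001]
wrist_force: [0.7, -0.0, -1.6]
width: 0.389
grip_force: 22.6
```

Call:
drive_tool --pt "0 0 0 -0.027 0.024 0 0.2" --pt "0 0 0 -0.027 0.024 0 0.2" --pt "0 0 0 -0.027 0.024 0 0.2" --pt "0 0 0 -0.027 0.024 0 0.2" --pt "0 0 0 -0.02 0.009 0 0.2" --pt "0 0 0 0 0 0 0.2" --pt "0 0 0 0 0 0 0.2" --pt "0 0 0 0 0 0 0.2"

```text
time: 9.33
tool_pos: [0.477, -0.2183, 0.2209]
tcp_rot: [-2.773, -1.472, 0.001]
wrist_force: [0.9, 0.5, -2.7]
width: 0.392
grip_force: 22.6
```

```bash
python3 look.py w6 well_mouth screw
python3 - <<'E'
import cv2
cv2.imwrite('pics/c5.png',cv2.resize(cv2.convertScaleAbs(cv2.imread('pics/w6.png')[80:380,130:430],alpha=1.3),(600,600),interpolation=2))
E
```

```text
9.3333 [ 0.47699573 -0.21830153  0.22092741] [[0.5605, 0.8281, -0.0014], [0.8281, -0.5605, 0.0014], [0.0003, -0.0019, -1.0]] [-4.770e-01 -3.900e-02  1.885e+00  1.000e-03  1.297e+00  1.180e-01] [ 0.86  0.55 -2.71]
well_mouth [(0.62, [108.7, 1.2, 560.0, 252.8])]
screw [(0.59, [233.4, 199.6, 329.0, 328.0])]
```

View pics/c5.png

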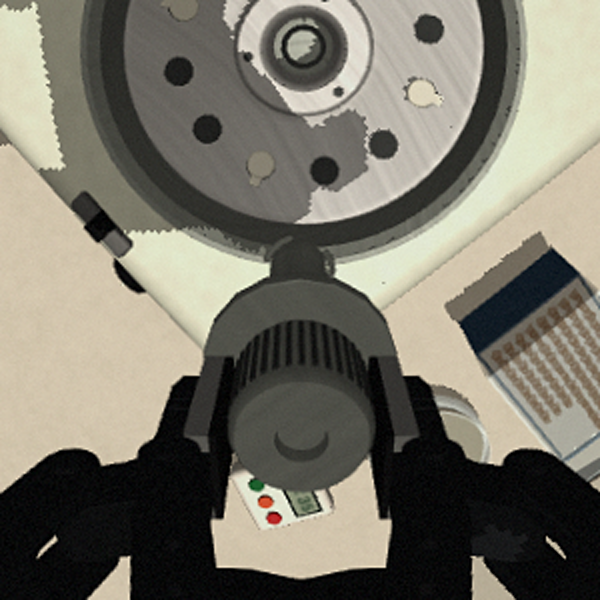

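The well mouth's chamfer circle is centred at crop (304,47), full picture (282,103.7). The screw hangs straight between the pads.

Run:
```python
from h import *
import pickle
s,p=pickle.load(open('pics/w6.pkl','rb'))
o,d=wray(p,s,282,103.7)
a=read_camera('side');b=read_camera('top')
print('well z.128',o+d*(.128-o[2])/d[2]); print(tri([(o,d),ray(a,286.4,148)]),tri([(o,d),ray(b,401.9,211.4)]),tri([(o,d),ray(a,286.4,148),ray(b,401.9,211.4)]))
for im,v in(('w5',297.5),('w6',295)):
  s5,p5=pickle.load(open(f'pics/{im}.pkl','rb'))
  o,d=wray(p5,s5,281,v);z=s5['tool_pos'][2]+.064;P=o+d*(z-o[2])/d[2]
  print('knob in tool',R.from_rotvec(s5['tcp_rot']).as_matrix().T@(P-s5['tool_pos']))
print(status.read_state()['tool_pos'])
```

```text
well z.128 [ 0.52385464 -0.15314415  0.128     ]
(array([ 0.52215832, -0.15309388,  0.12938019]), [np.float64(0.0017023149549252822), np.float64(0.0017023149549252208)]) (array([ 0.52338188, -0.15344612,  0.12981268]), [np.float64(0.0005792746819400394), np.float64(0.0005792746819399703)]) (array([ 0.52241398, -0.15339523,  0.12945814]), [np.float64(0.0014713932088020088), np.float64(0.0019756924854791723), np.float64(0.0006903048344007712)])
knob in tool [ 0.00071391  0.00137301 -0.06399966]
knob in tool [ 0.00206718  0.00136919 -0.06400201]
[ 0.47769906 -0.21789487  0.22174975]
```

Call:
drive_tool --pt "0 0 0 0.016 0 0 0.2" --pt "0 0 0 0.022 0 0 0.2" --pt "0 0 0 0.022 0 0 0.2" --pt "0 0 0 0.014 0 0 0.2" --pt "0 0 0 0.004 0 0 0.2" --pt "0 0 0 0 0 0.015 0.2" --pt "0 0 0 0 0 0.015 0.2" --pt "0 0 0 0 0 0 0.2"

```text
time: 10.25
tool_pos: [0.519, -0.1533, 0.1885]
tcp_rot: [-2.77, -1.473, 0.006]
wrist_force: [-0.4, -0.1, -2.4]
width: 0.388
grip_force: 22.6
```

Call:
drive_tool --pt "0 0 0 0 0 0 0.2" --pt "0 0 0 0 0 0 0.2" --pt "0 0 0 0 0 0 0.2" --pt "0 0 0 0 0 0 0.2"

```text
time: 10.58
tool_pos: [0.5219, -0.1548, 0.1929]
tcp_rot: [2.774, 1.472, 0.002]
wrist_force: [0.7, 0.2, -1.4]
width: 0.386
grip_force: 22.6
```

```bash
python3 look.py w7
python3 - <<'E'
from h import *
a=read_camera('side');b=read_camera('top')
c=[cv2.resize(x,(400,400),interpolation=2) for x in(a['color'][90:180,240:330],b['color'][165:255,355:445])]
cv2.imwrite('pics/c6.png',cv2.cvtColor(np.hstack(c),cv2.COLOR_RGB2BGR))
E
```

```text
10.5833 [ 0.5219051  -0.15476923  0.19292148] [[0.5603, 0.8283, 0.0019], [0.8283, -0.5603, -0.0007], [0.0005, 0.0019, -1.0]] [-0.334  0.014  1.884 -0.     1.241  0.261] [ 0.72  0.19 -1.39]
```

View pics/c6.png

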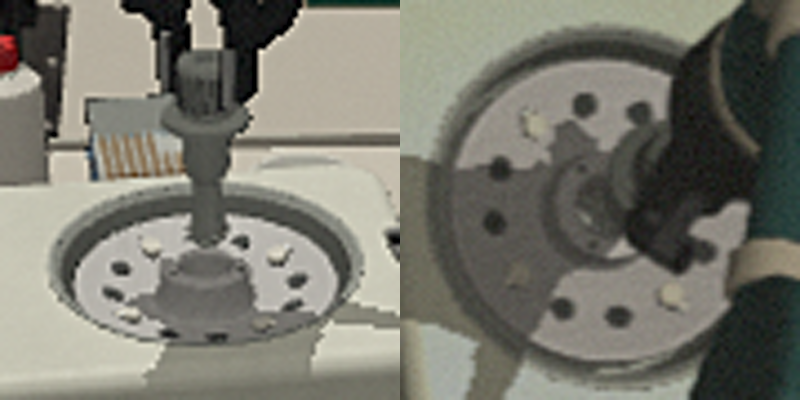

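The side view has the foot centred over the hub (foot at (208,237), hub mouth at (206,262)). Descending.

Call:
drive_tool --pt "0 0 0 0.001 -0.001 0.005 0.2" --pt "0 0 0 0 0 0.006 0.2" --pt "0 0 0 0 0 0.005 0.2" --pt "0 0 0 0 0 0.004 0.2" --pt "0 0 0 0 0 0.003 0.2" --pt "0 0 0 0 0 0 0.2" --pt "0 0 0 0 0 0 0.2"

```text
time: 11.32
tool_pos: [0.5213, -0.1528, 0.1683]
tcp_rot: [-2.775, -1.473, -0.001]
wrist_force: [1.1, 0.1, -3.5]
width: 0.393
grip_force: 22.4
```

Call:
drive_tool --pt "0 0 0 0 0 0.005 0.2" --pt "0 0 0 0 0 0.006 0.2" --pt "0 0 0 0 0 0.006 0.2" --pt "0 0 0 0 0 0.005 0.2" --pt "0 0 0 0 0 0.004 0.2" --pt "0 0 0 0 0 0 0.2" --pt "0 0 0 0 0 0 0.2"

```text
time: 11.9
tool_pos: [0.5209, -0.153, 0.1419]
tcp_rot: [-2.774, -1.473, 0.001]
wrist_force: [2.9, -1.2, -3.2]
width: 0.391
grip_force: 22.2
```

Call:
drive_tool --pt "0 0 0 0 0.001 0 0.2" --pt "0 0 0 0 0 0.004 0.2" --pt "0 0 0 0 0 0.004 0.2" --pt "0 0 0 0 0 0.004 0.2" --pt "0 0 0 0 0 0.003 0.2" --pt "0 0 0 0 0 0 0.2" --pt "0 0 0 0 0 0 0.2"

```text
time: 12.48
tool_pos: [0.5214, -0.1533, 0.1271]
tcp_rot: [-2.774, -1.473, 0.001]
wrist_force: [0.8, 0.1, -1.8]
width: 0.392
grip_force: 22.5
```

Call:
drive_tool --pt "0 0 0 0 0 0.003 0.2" --pt "0 0 0 0 0 0.003 0.2" --pt "0 0 0 0 0 0.001 0.2" --pt "0 0 0 0 0 0 0.2" --pt "0 0 0 0 0 0 0.2"

```text
time: 12.9
tool_pos: [0.5218, -0.1534, 0.1204]
tcp_rot: [-2.774, -1.473, 0.0]
wrist_force: [1.4, 0.2, -2.1]
width: 0.395
grip_force: 22.6
```

Call:
drive_tool --pt "0 0 0 0 0 0.001 0.2" --pt "0 0 0 0 0 0.001 0.2" --pt "0 0 0 0 0 0 0.2" --pt "0 0 0 0 0 0 0.2"

```text
time: 13.23
tool_pos: [0.522, -0.1535, 0.1192]
tcp_rot: [2.774, 1.473, 0.001]
wrist_force: [0.8, 1.2, 2.9]
width: 0.392
grip_force: 23.1
```

Call:
drive_tool --pt "0 0 0 0 0 0.001 0.2" --pt "0 0 0 0 0 0 0.2" --pt "0 0 0 0 0 0 0.2"

```text
time: 13.48
tool_pos: [0.522, -0.1535, 0.118]
tcp_rot: [2.774, 1.473, 0.001]
wrist_force: [0.1, 1.0, 4.4]
width: 0.392
grip_force: 23.2
```

Call:
drive_tool --pt "0 0 0 0 0 0.001 0.2" --pt "0 0 0 0 0 0 0.2" --pt "0 0 0 0 0 0 0.2"

```text
time: 13.73
tool_pos: [0.522, -0.1535, 0.1169]
tcp_rot: [2.774, 1.473, 0.001]
wrist_force: [0.8, 0.8, 3.8]
width: 0.388
grip_force: 23.3
```

Call:
drive_tool --pt "0 0 0 0 0 0.001 0.2" --pt "0 0 0 0 0 0.001 0.2" --pt "0 0 0 0 0 0 0.2"

```text
time: 13.98
tool_pos: [0.5221, -0.1535, 0.1148]
tcp_rot: [2.774, 1.473, 0.001]
wrist_force: [0.5, 0.4, 4.8]
width: 0.385
grip_force: 23.3
```

Call:
drive_tool --pt "0 0 0 0 0 0.001 0.2" --pt "0 0 0 0 0 0 0.2"

```text
time: 14.15
tool_pos: [0.5221, -0.1536, 0.1139]
tcp_rot: [2.774, 1.473, 0.001]
wrist_force: [0.1, 2.6, 5.6]
width: 0.389
grip_force: 23.4
```

Call:
drive_tool --pt "0 0 0 0 0 0.001 0.2" --pt "0 0 0 0 0 0 0.2"

```text
time: 14.32
tool_pos: [0.5221, -0.1535, 0.113]
tcp_rot: [2.774, 1.473, 0.001]
wrist_force: [0.4, 1.9, 5.8]
width: 0.389
grip_force: 23.4
```

Call:
drive_tool --pt "0 0 0 0 0 0.001 0.2" --pt "0 0 0 0 0 0 0.2"

```text
time: 14.48
tool_pos: [0.5221, -0.1535, 0.112]
tcp_rot: [2.774, 1.473, 0.001]
wrist_force: [-0.3, 1.8, 5.9]
width: 0.392
grip_force: 23.5
```

Call:
drive_tool --pt "0 0 0 0 0 0.001 0.2" --pt "0 0 0 0 0 0 0.2"

```text
time: 14.65
tool_pos: [0.5222, -0.1536, 0.1112]
tcp_rot: [2.774, 1.473, 0.001]
wrist_force: [-0.4, 1.6, 5.4]
width: 0.391
grip_force: 23.6
```

Call:
drive_tool --pt "0 0 0 0 0 0.001 0.2" --pt "0 0 0 0 0 0 0.2"

```text
time: 14.82
tool_pos: [0.5223, -0.1537, 0.111]
tcp_rot: [2.774, 1.473, 0.001]
wrist_force: [-1.9, 1.8, 10.3]
width: 0.39
grip_force: 24.0
```

Call:
drive_tool --pt "0 0 -6 0 0 -0.0003 0.2" --pt "0 0 -6 0 0 -0.0003 0.2" --pt "0 0 -6 0 0 -0.0003 0.2" --pt "0 0 0 0 0 0 0.2"

```text
time: 15.15
tool_pos: [0.523, -0.154, 0.1121]
tcp_rot: [2.504, 1.894, 0.002]
wrist_force: [-1.5, 1.4, 9.2]
width: 0.389
grip_force: 23.7
```

Call:
drive_tool --pt "0 0 -7 0 0 -0.0003 0.2" --pt "0 0 -7 0 0 -0.0004 0.2" --pt "0 0 -7 0 0 -0.0004 0.2" --pt "0 0 0 0 0 0 0.2"

```text
time: 15.48
tool_pos: [0.5233, -0.154, 0.1133]
tcp_rot: [2.116, 2.318, 0.002]
wrist_force: [1.4, 2.4, 9.5]
width: 0.39
grip_force: 23.6
```

Call:
drive_tool --pt "0 0 -7 0 0 -0.0004 0.2" --pt "0 0 -7 0 0 -0.0004 0.2" --pt "0 0 -7 0 0 -0.0004 0.2" --pt "0 0 0 0 0 0 0.2"

```text
time: 15.82
tool_pos: [0.5236, -0.1538, 0.1145]
tcp_rot: [1.658, 2.665, 0.002]
wrist_force: [1.3, 2.5, 7.4]
width: 0.388
grip_force: 23.5
```

Call:
drive_tool --pt "0 0 -7 0 0 0 0.2" --pt "0 0 -7 0 0 -0.0003 0.2" --pt "0 0 -7 0 0 -0.0004 0.2" --pt "0 0 0 0 0 0 0.2"

```text
time: 16.15
tool_pos: [0.5238, -0.1536, 0.1155]
tcp_rot: [1.144, 2.922, 0.002]
wrist_force: [1.9, 2.4, 10.5]
width: 0.388
grip_force: 23.6
```

Call:
drive_tool --pt "0 0 -7 0 0 -0.0004 0.2" --pt "0 0 -7 0 0 -0.0003 0.2" --pt "0 0 0 0 0 0 0.2"

```text
time: 16.4
tool_pos: [0.5236, -0.1533, 0.116]
tcp_rot: [0.78, 3.04, 0.002]
wrist_force: [1.6, 2.9, 9.4]
width: 0.39
grip_force: 23.5
```

Call:
drive_tool --pt "0 0 -6 0 0 -0.0003 0.2" --pt "0 0 -6 0 0 -0.0003 0.2" --pt "0 0 0 0 0 0 0.2"

```text
time: 16.65
tool_pos: [0.523, -0.1528, 0.116]
tcp_rot: [0.459, 3.106, 0.002]
wrist_force: [0.3, 2.8, 7.6]
width: 0.385
grip_force: 23.3
```

Call:
drive_tool --pt "0 0 -6 0 0 -0.0003 0.2" --pt "0 0 -6 0 0 -0.0003 0.2" --pt "0 0 0 0 0 0 0.2"

```text
time: 16.9
tool_pos: [0.5226, -0.1527, 0.1158]
tcp_rot: [0.135, 3.137, 0.002]
wrist_force: [3.0, 4.5, 4.9]
width: 0.389
grip_force: 23.0
```

Call:
drive_tool --pt "0 0 -4 -0.0003 0.0005 0.0005 0.2" --pt "0 0 -4 -0.0002 0.0005 0.001 0.2" --pt "0 0 0 0 0 0.001 0.2" --pt "0 0 0 0 0 0 0.2"

```text
time: 17.23
tool_pos: [0.5226, -0.1525, 0.1132]
tcp_rot: [-0.076, 3.14, -0.0]
wrist_force: [0.7, 2.5, 6.0]
width: 0.388
grip_force: 23.2
```

Call:
drive_tool --pt "0 0 0 0 0 0.001 0.2" --pt "0 0 0 0 0 0.0005 0.2" --pt "0 0 0 0 0 0 0.2"

```text
time: 17.48
tool_pos: [0.5229, -0.1526, 0.1121]
tcp_rot: [-0.075, 3.14, -0.0]
wrist_force: [-0.5, 3.0, 6.8]
width: 0.393
grip_force: 23.3
```

Call:
drive_tool --pt "0 0 0 0 0 0.0007 0.2" --pt "0 0 0 0 0 0 0.2"

```text
time: 17.65
tool_pos: [0.523, -0.1526, 0.1116]
tcp_rot: [-0.075, 3.14, -0.0]
wrist_force: [-0.1, 2.8, 7.5]
width: 0.39
grip_force: 23.3
```

Call:
drive_tool --pt "0 0 0 0 0 0.0007 0.2" --pt "0 0 0 0 0 0 0.2"

```text
time: 17.82
tool_pos: [0.5234, -0.1526, 0.1115]
tcp_rot: [-0.075, 3.139, -0.0]
wrist_force: [0.0, 2.8, 10.5]
width: 0.39
grip_force: 23.6
```

Landed on the thread's flank; now clockwise, following the lead.

Call:
drive_tool --pt "0 0 7 0 0 0.0004 0.2" --pt "0 0 7 0 0 0.0004 0.2" --pt "0 0 7 0 0 0.0004 0.2" --pt "0 0 0 0 0 0 0.2"

```text
time: 18.15
tool_pos: [0.5239, -0.1529, 0.1104]
tcp_rot: [0.506, 3.097, -0.0]
wrist_force: [1.1, 3.7, 9.5]
width: 0.39
grip_force: 23.4
```

Call:
drive_tool --pt "0 0 7 0 0 0.0004 0.2" --pt "0 0 7 0 0 0.0004 0.2" --pt "0 0 0 0 0 0 0.2"

```text
time: 18.4
tool_pos: [0.5239, -0.1531, 0.1096]
tcp_rot: [0.88, 3.012, -0.0]
wrist_force: [0.4, 1.7, 8.9]
width: 0.388
grip_force: 23.4
```

Call:
drive_tool --pt "0 0 7 0 0 0.0006 0.2" --pt "0 0 7 0 0 0.0004 0.2" --pt "0 0 7 0 0 0.0004 0.2" --pt "0 0 7 0 0 0.0004 0.2" --pt "0 0 0 0 0 0 0.2"

```text
time: 18.82
tool_pos: [0.5239, -0.1534, 0.1079]
tcp_rot: [1.582, 2.71, 0.0]
wrist_force: [-0.1, 0.6, 9.2]
width: 0.389
grip_force: 23.5
```

Call:
drive_tool --pt "0 0 7 0 0 0.0005 0.2" --pt "0 0 7 0 0 0.0004 0.2" --pt "0 0 7 0 0 0.0004 0.2" --pt "0 0 0 0 0 0 0.2"

```text
time: 19.15
tool_pos: [0.5237, -0.1536, 0.1066]
tcp_rot: [2.049, 2.377, 0.001]
wrist_force: [1.1, 1.4, 9.4]
width: 0.389
grip_force: 23.6
```

Call:
drive_tool --pt "0 0 7 0 0 0.0007 0.2" --pt "0 0 7 0 0 0.0004 0.2" --pt "0 0 7 0 0 0.0004 0.2" --pt "0 0 7 0 0 0.0004 0.2" --pt "0 0 0 0 0 0 0.2"

```text
time: 19.57
tool_pos: [0.5237, -0.1536, 0.1049]
tcp_rot: [2.563, 1.81, 0.002]
wrist_force: [-0.9, 0.7, 11.5]
width: 0.387
grip_force: 23.7
```

Call:
drive_tool --pt "0 0 7 0 0 0.0005 0.2" --pt "0 0 7 0 0 0.0004 0.2" --pt "0 0 0 0 0 0 0.2"

```text
time: 19.82
tool_pos: [0.5237, -0.1536, 0.1041]
tcp_rot: [2.765, 1.485, 0.002]
wrist_force: [-1.1, 0.8, 12.8]
width: 0.39
grip_force: 23.8
```

Call:
drive_tool --pt "0 0 6 0 0 0.0003 0.2" --pt "0 0 6 0 0 0.0003 0.2" --pt "0 0 0 0 0 0 0.2" --force 17

```text
time: 20.07
tool_pos: [0.5236, -0.1535, 0.1034]
tcp_rot: [2.905, 1.189, 0.002]
wrist_force: [-1.6, 0.8, 10.9]
width: 0.387
grip_force: 23.8
```

Call:
drive_tool --pt "0 0 6 0 0 0.0003 0.2" --pt "0 0 6 0 0 0.0003 0.2" --pt "0 0 0 0 0 0 0.2"

```text
time: 20.32
tool_pos: [0.5234, -0.1535, 0.1027]
tcp_rot: [3.014, 0.879, 0.003]
wrist_force: [-0.5, 0.8, 10.9]
width: 0.387
grip_force: 23.8
```

```bash
python3 -c "
from h import *
s=status.read_state();print(s['torque'],s['wrist_force'],s['q'],s['tool_pos'])"
```

```text
[ 0.17354712  0.20329123 -0.0360098 ] [-0.46530523  0.80779641 10.86485139] [-3.30172178e-01  9.20732837e-02  1.97654042e+00 -1.15092996e-03
  1.07027286e+00  6.73721448e-01] [ 0.52344535 -0.15348543  0.10273726]
```

Call:
drive_tool --pt "0 0 5 0 0 0.0003 0.2" --pt "0 0 5 0 0 0.0003 0.2" --pt "0 0 0 0 0 0 0.2" --force 16

```text
time: 20.57
tool_pos: [0.5235, -0.1533, 0.1022]
tcp_rot: [3.079, 0.614, 0.003]
wrist_force: [-1.1, 2.3, 12.6]
width: 0.39
grip_force: 23.9
```

```bash
cat > st.py <<'E'
from h import *
s=status.read_state();print(s['torque'].round(3),s['wrist_force'].round(2),s['tool_pos'],s['grip_force'],s['q'][5])
E
python3 st.py
```

```text
[ 0.377  0.262 -0.075] [-1.09  2.31 12.6 ] [ 0.52346029 -0.15333675  0.10219792] 23.866102695465088 0.8474965489554337
```

Call:
drive_tool --pt "0 0 5 0 0 0.0003 0.2" --pt "0 0 0 0 0 0 0.2"

```text
time: 20.73
tool_pos: [0.5237, -0.1531, 0.1022]
tcp_rot: [3.103, 0.48, 0.004]
wrist_force: [-1.5, 3.3, 13.2]
width: 0.388
grip_force: 24.0
```

Call:
drive_tool --pt "0 0 5 0 0 0.0002 0.2" --pt "0 0 0 0 0 0 0.2"

```text
time: 20.9
tool_pos: [0.5237, -0.153, 0.1022]
tcp_rot: [3.121, 0.344, 0.004]
wrist_force: [-2.7, 2.1, 13.8]
width: 0.388
grip_force: 24.1
```

```bash
python3 st.py
```

```text
[ 0.531  0.331 -0.007] [-2.67  2.11 13.81] [ 0.52371325 -0.15304999  0.10221107] 24.07418578863144 1.0217434163196897
```

Call:
drive_tool --pt "0 0 5 0 0 0 0.2" --pt "0 0 0 0 0 0 0.2"

```text
time: 21.07
tool_pos: [0.5237, -0.153, 0.1022]
tcp_rot: [3.133, 0.207, 0.004]
wrist_force: [-2.6, 3.4, 15.0]
width: 0.386
grip_force: 24.1
```

Call:
drive_tool --pt "0 0 4 0 0 0 0.2" --pt "0 0 0 0 0 0 0.2"

```text
time: 21.23
tool_pos: [0.5237, -0.153, 0.1022]
tcp_rot: [3.139, 0.099, 0.004]
wrist_force: [-1.7, 2.8, 14.3]
width: 0.394
grip_force: 24.1
```

```bash
python3 st.py
```

```text
[ 0.58   0.359 -0.015] [-1.75  2.83 14.29] [ 0.52366191 -0.15297337  0.10220427] 24.091391265392303 1.178136264895612
```

Call:
drive_tool --pt "0 0 4 0 0 0 0.2" --pt "0 0 0 0 0 0 0.2"

```text
time: 21.4
tool_pos: [0.5237, -0.153, 0.1022]
tcp_rot: [3.141, -0.011, 0.004]
wrist_force: [-1.8, 2.9, 14.5]
width: 0.39
grip_force: 24.0
```

Call:
drive_tool --pt "0 0 0 0 0 -0.0006 0.2" --pt "0 0 0 0 0 0 0.2"

```text
time: 21.57
tool_pos: [0.5236, -0.153, 0.1023]
tcp_rot: [3.14, -0.007, 0.004]
wrist_force: [-1.5, 2.6, 11.8]
width: 0.388
grip_force: 23.8
```

```bash
python3 st.py
```

```text
[ 0.483  0.122 -0.017] [-1.49  2.57 11.76] [ 0.52356993 -0.15303468  0.10226223] 23.816765248775482 1.245336965106646
```

Call:
drive_tool --pt "0 0 0 0 0 -0.0006 0.2" --pt "0 0 0 0 0 -0.0004 0.2" --pt "0 0 0 0 0 0 0.2"

```text
time: 21.82
tool_pos: [0.5232, -0.153, 0.1023]
tcp_rot: [3.141, -0.007, 0.003]
wrist_force: [1.1, 1.9, 7.8]
width: 0.388
grip_force: 23.4
```

```bash
python3 st.py
```

```text
[ 0.403 -0.115 -0.046] [1.14 1.9  7.77] [ 0.52315941 -0.15304985  0.10232246] 23.368524312973022 1.2452981937846823
```

The thread holds the screw against the lifter: the press is down to 7.8 N and z stays put. Unload, release and back off straight up.

Call:
drive_tool --pt "0 0 0 0 0 -0.0006 0.2" --pt "0 0 0 0 0 -0.0006 0.2" --pt "0 0 0 0 0 0 0.2"

```text
time: 22.07
tool_pos: [0.5225, -0.1529, 0.1024]
tcp_rot: [3.141, -0.004, 0.0]
wrist_force: [1.7, 1.9, 1.5]
width: 0.387
grip_force: 22.9
```

Call:
drive_tool --pt "0 0 0 0 0 0 0.6" --pt "0 0 0 0 0 0 0.8" --pt "0 0 0 0 0 0 0.9" --pt "0 0 0 0 0 0 0.9" --pt "0 0 0 0 0 0 0.9"

```text
time: 22.48
tool_pos: [0.5219, -0.1526, 0.1023]
tcp_rot: [-3.142, 0.002, 0.002]
wrist_force: [0.1, 0.8, 0.4]
width: 0.899
grip_force: 0.0
```

Call:
drive_tool --pt "0 0 0 0 0 -0.01 0.9" --pt "0 0 0 0 0 -0.02 0.9" --pt "0 0 0 0 0 -0.02 0.9" --pt "0 0 0 0 0 -0.02 0.9" --pt "0 0 0 0 0 -0.01 0.9" --pt "0 0 0 0 0 0 0.9" --pt "0 0 0 0 0 0 0.9" --pt "0 0 0 0 0 0 0.9"

```text
time: 23.15
tool_pos: [0.5216, -0.1523, 0.1815]
tcp_rot: [-3.141, 0.002, 0.003]
wrist_force: [-0.1, 0.4, -1.2]
width: 0.9
grip_force: 0.0
```

```bash
python3 look.py w8 knob
python3 - <<'E'
from h import *
a=read_camera('side')
w=cv2.imread('pics/w8.png')[140:300,200:360]
c=cv2.cvtColor(cv2.resize(a['color'][90:180,240:330],(400,400),interpolation=2),cv2.COLOR_RGB2BGR)
cv2.imwrite('pics/c7.png',np.hstack([c,cv2.resize(w,(400,400),interpolation=2)]))
E
```

```text
23.15 [ 0.52158894 -0.15228448  0.18154057] [[1.0, -0.0011, -0.0017], [-0.0011, -1.0, 0.0005], [-0.0017, -0.0005, -1.0]] [-0.33   0.023  1.896 -0.     1.224  1.242] [-0.05  0.44 -1.19]
knob [(0.75, [245.3, 175.7, 315.1, 250.5])]
```

View pics/c7.png

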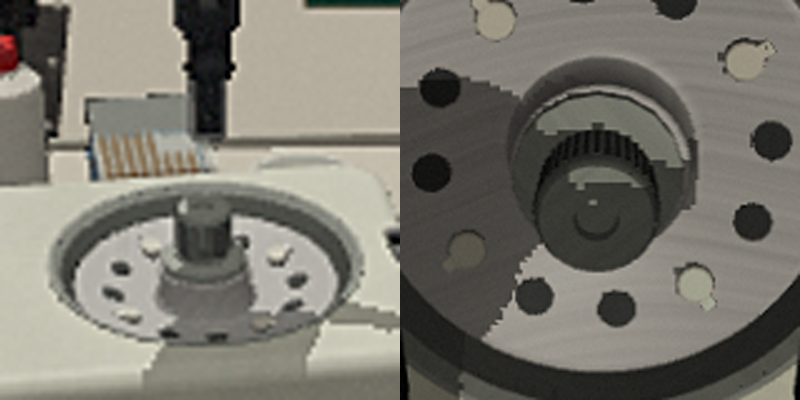

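The screw stands upright with its collar flat on the hub, and the gripper is clear of it.

```bash
python3 -c "
from h import *
print(workorder.finish_job())"
```

```text
the job is handed in; nothing more can be done
None
```

The tie-down screw is screwed home with its collar flat on the rotor hub and released, and the job was handed in at about 23 s; no verdict came back.

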